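# Hook the spring test probe onto the block's post

### The arm

A 7-joint arm with a two-finger parallel gripper is mounted at the origin on a cart in front of the work surface, level with it; the furniture and walls round the work are solid. World frame = base frame: x ahead of the robot, y to its left, z up, the work surface at z = 0. Lengths are in mm, angles in rad, forces in N, time in s.
With the tool pointing down it reaches from about 425 to 950 mm from the base axis. Payload 4.7 kg.
Tool frame: the origin (TCP) lies on the centre line of the jaws, within the pads' length; the fingertips stand 17 mm ahead of it and the grasp point (between the pads) lies 2 mm behind it; z points along the fingers, y is the line along which they close (so a half turn about z gives the same grasp; the last joint's range is limited). The gripper opens to 87 mm and grips with 3 to 60 N. Pads are 19 mm wide; open, the fingers measure 117 mm over their backs; the gripper's body (75 mm by 190 mm) begins 51 mm behind the grasp point.
Start: joints at [-1.272, 0.469, -0.049, 1.532, 0.024, 1.141, -0.082], TCP at [217.284, 639.09, 239.573] pointing down, gripper open.
Joint ranges: [-2.59, 2.59], [-0.33, 1.99], [-1.39, 1.29], [0.1, 2.45], [-1.04, 4.18], [0.21, 1.99], [-2.66, 2.66]. Speed limits (rad/s): [2.57, 2.57, 3.14, 3.14, 3.14, 3.14, 3.14].

### API

Orientations are given as a rotation vector (axis times angle).
In Python, from cell import r, imaging, ticket, spotter gives the robot as it stands.
- The arm moves only by the shell command python3 -m crank 'ROWS' [FORCE]. ROWS is JSON, a list of rows, each an object with "rot": the turn, a rotation vector about the tool's x, y, z in rad, a list of three; "translation": the shift along the tool's x, y, z in mm, a list of three; "hand": the finger opening in mm, from 0 to 87. In form: [{"rot": [wx, wy, wz], "translation": [dx, dy, dz], "hand": hand}, ...]. A call has 1 to 8 rows; each row shifts and turns the commanded pose from where the row before left it, along the tool's axes as they then stand; what a row does not reach is not made up. A row lasts 1/12 s, in which the tool goes at most 41.7 mm and 7.16 degrees, less where a joint would pass 70% of its speed; a pose out of reach is approached as far as the arm can. A call with a gripper value outside its range is refused whole. The fingers move at their own pace and stop on an object; FORCE is the grip in N (left out, the last holds). Time passes only in rows, so rows that do not move let the fingers close. It gives the time, the measured TCP pose, the force, the opening and the grip force at its end, in the units of the state.
- r.observe(): the state, without advancing time (a new reading comes with each control period).
- imaging.get_image(name): name is "scene" or "top" or "wrist"; returns a dict with "color" (384x512x3 uint8, red, green, blue), "fx", "fy", "cx", "cy" (pixels), "R" (3x3) and "t" (3): a world point X has camera coordinates R X + t. Camera axes: x right, y down, z forward; pixel columns grow to the right and rows downward; lengths in mm; the calibration is good to about 2 mm. A picture is of the moment at which its call begins. There is no depth.
- ticket.finish_job(): hands the job in; it is judged then, once.
Trained networks look in a picture, given as the dict that the camera call returned (one of the last four; its "shot" number tells which), for a name from the list of things; names that differ only in an ending like _2 or _b are one class to them, and where a whole thing is asked for, a point or a joint stands for the part that bears it (a point fixed in the world has none). Each returns a list of dicts, best first, with "p" (0 to 1); they miss things now and then, are a little off and sometimes report something else, mostly with a low value. They report only what shows in the picture. A call takes as long as a camera call.
- spotter.recognise(picture, name): "xy" ([column, row] as shares, 0 to 1, of the picture: columns of its width, rows of its height, amid what is visible of it).
- spotter.cut_out(picture, name): "mask" (384x512 bool, what is visible of it) and "xy" ([column, row] as shares, 0 to 1, of the picture: columns of its width, rows of its height, amid what is visible of it).
- spotter.spot_point(picture, name): "xy" ([column, row] as shares, 0 to 1, of the picture: columns of its width, rows of its height: a listed point, or the origin of a listed thing).
The state is a dict: "time_s": time; "joint_positions": joint angles; "qvel": joint speeds; "tau": joint torques, N m; "position": TCP position; "orientation": TCP orientation; "force": force on the tool from outside, world axes, zero at the start; "wrist_torque": the same for the moment, N m; "grip_width": opening from 0.0 (shut) to 1.0 (fully open); "finger_force": force on a finger pad.
Only numpy, scipy, OpenCV 4.12 (cv2) and the standard library are available. Lean on these libraries where they do the work, as an engineer would, in place of code of your own. Each camera call takes 0.05 s, during which the arm holds its last target. There are 200 camera calls.

### The job

Pick up the hook probe by squeezing its two tabs together, which pushes its hook out, and carry it with the hook out to the grey test block. Bring it down flat, just on or a hair above the deck, pointing the way the block does, and move it sideways, bar end of the hook leading, until you feel the springy post come to rest inside the open hook, then let go so that the spring draws the hook shut on the post and the probe stays there. Be gentle: never press or push the probe hard against the block or post, and leave the other things where they are.

Things in the scene. Friction and masses are not known exactly. Their poses are not given: they have to be found in the camera images.
- probe: Loose black spring hook probe, 0.12 kg, lying flat. Origin in the underside; x to the nose, y left, z up. Barrel 18 wide, 14 mm high, x = -40 to 46 mm, then a nose 14 mm wide to its flat face at x = 68 mm. Two upright tabs 6 mm thick, 24 mm wide, tops 44 mm up: front one fixed (outer face x = 18 mm), rear one moves with the hook (outer face x = -34 mm at rest, -20 mm pressed).
- probe_grip (a point): Half-way between the outer faces of the probe's tabs at rest (52 mm apart; 38 mm when squeezed to the stop), 30 mm above the underside, probe x = -8 mm; axes as the probe's. Pinch the tabs from above along the probe's x, fingertips at least 16 mm above the underside, clear of the barrel.
- probe_throat (a point): Point fixed on the probe where the centre of a caught post sits: 3 mm ahead of the nose face (probe x = 71 mm), y = 0, 7 mm above the underside; axes as the probe's.
- hook (a joint): How far the hook and the rear tab are pushed forward (m): 0 at rest, hook shut against the nose; 0.014 squeezed to the stop; about 0.006 when clamped on the post. Spring 3 N at 0, 8 N at 0.014; a grip of 20 N or more takes it to the stop. The open throat between nose face and hook bar is as long (along x) as this value.
- hook_bar (a point): Middle of the inner face of the hook's cross bar; moves with the hook. L-shaped steel hook, 3 to 11 mm above the probe's underside: shank along x at probe y = -7 to -3 mm, then a cross bar 4 mm thick from y = -7 to 5 mm. The throat is open toward the probe's +y, so it takes in a post by moving toward +y; this point lies at y = 0.
- test_block: Fixed grey block; its flat deck plate, 16 mm above the worktop, carries the probe and sinks under load (4 N to start, then 1 N/mm, 5 mm at most). Origin at worktop level under the slot; x away from the robot, y left, z up. Deck x = -125 to 30 mm, y = -75 to 75 mm; the slot runs along y at x = 0. The probe goes on along block x, its body on the robot's side of the slot. Probe-on-block force, post included: under 15 N.
- post_slot (a point): Middle of the post's range, at deck height (block x = 0, y = 5 mm); axes as the block's. One steel post, 6 mm thick with a 9 mm head, 21 mm tall above the deck, stands in the slot up to 40 mm along y either side of this point; where is not reported: find it by touch, moving toward +y. It yields along y on a spring, 1.5 N/mm for 6 mm, then is solid; along x it is rigid.
- board_mid (a point): Centre of a loose populated green circuit board 62 x 100 x 20 mm, a bystander.
- controller_mid (a point): Centre of a loose black panel controller 87 x 48 x 48 mm, a bystander.
- tape_mid (a point): Centre of a loose roll of black tape, 62 mm across, 19 mm high, a bystander.

How it is judged (in metres and radians):
On the way, in this order (a step that is already met when the one before it is completed fails the run):
1. the probe is lifted off the worktop with its tabs squeezed and the hook out (value of joint hook above 0.011 m and height (world z) of probe_throat above 0.03 m), for 0.2 s.
2. the hook, still out, is down beside or around the post, its throat astride the slot line (value of joint hook above 0.009 m and z of probe_throat in the frame of test_block below 0.031 m and x of probe_throat in the frame of test_block between -0.014 and 0.006 m and y of probe_throat in the frame of test_block between -0.09 and 0.065 m), for 0.2 s.
At the end, for the whole second after the job is handed in: The hook is sprung shut on the post (joint 4.2 to 8.0 mm), probe_throat is within 6 mm of the slot line and at block y -45 to 55 mm, the probe lies flat on the deck (throat 18 to 28 mm above the worktop, tilt under 0.15 rad), let go and at rest (under 10 mm/s) (value of joint hook between 0.0042 and 0.008 m and x of probe_throat in the frame of test_block between -0.006 and 0.006 m and y of probe_throat in the frame of test_block between -0.045 and 0.055 m and z of probe_throat in the frame of test_block between 0.018 and 0.028 m and angle between probe's own z axis and vertical below 0.15 rad and linear speed of probe below 0.01 m/s); the robot touches nothing.
It fails at once if the probe is pressed or pushed against the block or its post with more than 15 N (contact force between probe and test_block above 15 N).
It fails at once if the board is moved by more than 15 mm (distance of board_mid from where it was at the start of the episode above 0.015 m).
It fails at once if the controller is moved by more than 15 mm (distance of controller_mid from where it was at the start of the episode above 0.015 m).
It fails at once if the tape is moved by more than 15 mm (distance of tape_mid from where it was at the start of the episode above 0.015 m).
It also fails if it takes over 58 s, if anything falls off the work surface, if the arm or the gripper's body presses on something with over 40 N, if the wrist force passes 120 N, or if a joint passes its speed limit or range.

## Working session

There is one attempt and no reset: what is moved stays moved. The work goes in short steps, Python scripts to look and compute and a shell command to move; the robot and the scene stay as the last step left them, time stands still between calls to the robot, and variables do not carry over. Pictures are saved under pics/ and viewed, at most 10 in all, crops included, and the job is handed in when it is done.

```bash
mkdir -p pics; cat > h.py <<'E'
from cell import r, imaging, ticket, spotter
import numpy as np, cv2
from scipy.spatial.transform import Rotation as Ro
def ray(im,xy):
    R=np.array(im["R"]);t=np.array(im["t"])
    u=xy[0]*512;v=xy[1]*384
    d=R.T@np.array([(u-im["cx"])/im["fx"],(v-im["cy"])/im["fy"],1]);return -R.T@t,d
def onz(im,xy,z):
    c,d=ray(im,xy);return c+d*(z-c[2])/d[2]
def pts(im,zs):
    for n,z in zs.items():
        q=spotter.spot_point(im,n)[:2]
        for o in q: print(n,round(o["p"],2),np.round(np.array(o["xy"])*[512,384]),np.round(onz(im,o["xy"],z),1))
def save(im,f,s=1): cv2.imwrite("pics/"+f,cv2.resize(im["color"][:,:,::-1],None,fx=s,fy=s))
E
python3 - <<'E'
from h import *
s=r.observe();print({k:np.round(v,3).tolist() for k,v in s.items()})
print(Ro.from_rotvec(s["orientation"]).as_matrix().round(3))
zs=dict(probe=0,probe_grip=30,probe_throat=7,hook_bar=7,test_block=0,post_slot=16,board_mid=10,controller_mid=24,tape_mid=10)
for n in("top","scene"):
    im=imaging.get_image(n);save(im,n+"0.png",1.5);print(n,-np.array(im["R"]).T@im["t"]);pts(im,zs)
E
```

```text
{'time_s': 0.0, 'joint_positions': [-1.272, 0.469, -0.049, 1.534, 0.024, 1.141, -0.082], 'qvel': [0.001, 0.0, -0.001, 0.001, -0.001, 0.001, -0.001], 'tau': [0.0, -50.797, -0.081, -23.616, -0.061, 0.038, 0.0], 'position': [217.112, 638.527, 238.484], 'orientation': [-0.512, -3.099, 0.003], 'force': [-0.527, -0.032, -0.204], 'wrist_torque': [-0.025, -0.027, 0.005], 'finger_force': 0.0, 'grip_width': 0.998}
[[-0.947  0.322 -0.001]
 [ 0.322  0.947 -0.002]
 [-0.    -0.002 -1.   ]]
top [ 460.70640069  -90.35315289 1423.99202128]
probe 0.68 [154. 223.] [477.5 227.    0. ]
probe 0.67 [310. 157.] [ 698.2 -289.2    0. ]
probe_grip 0.54 [152. 228.] [460.7 226.   30. ]
probe_throat 0.49 [160. 204.] [539.2 208.5   7. ]
hook_bar 0.58 [161. 203.] [542.1 202.4   7. ]
test_block 0.94 [307. 195.] [ 571.4 -276.4    0. ]
post_slot 0.62 [306. 194.] [ 574.4 -272.    16. ]
board_mid 0.71 [310. 159.] [ 692.2 -287.8   10. ]
controller_mid 0.77 [368. 183.] [ 609.3 -473.9   24. ]
tape_mid 0.6 [149. 157.] [696.4 246.7  10. ]
scene [ -63.38916799 -610.71678587 1038.58476227]
probe 0.45 [165. 178.] [458.7 227.5   0. ]
probe_grip 0.63 [165. 172.] [463.1 222.9  30. ]
probe_throat 0.67 [184. 170.] [525.6 197.8   7. ]
test_block 0.81 [297. 227.] [ 581.1 -274.2    0. ]
post_slot 0.67 [298. 228.] [ 573.3 -283.4   16. ]
post_slot 0.26 [169. 176.] [465.8 208.8  16. ]
board_mid 0.86 [318. 211.] [ 673.6 -293.1   10. ]
board_mid 0.52 [168. 173.] [477.5 230.   10. ]
controller_mid 0.91 [353. 253.] [ 596.9 -468.6   24. ]
tape_mid 0.6 [206. 144.] [676.8 224.7  10. ]
```

View pics/top0.png

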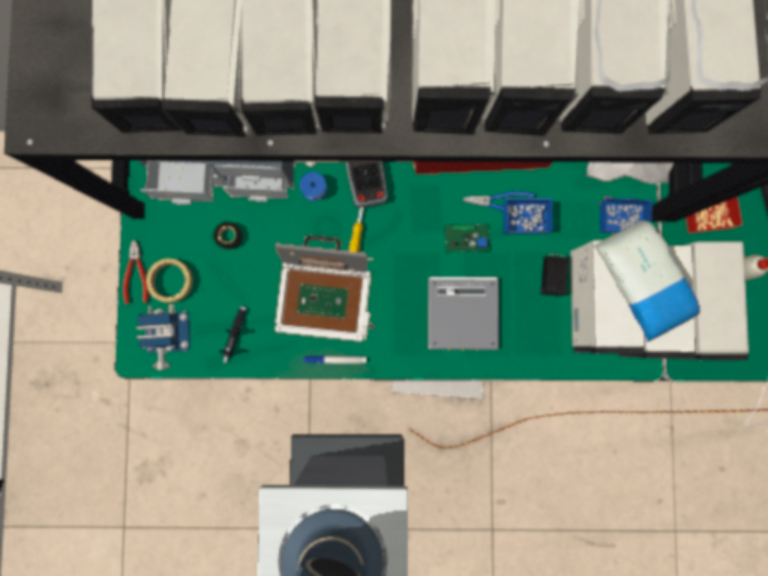

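View pics/scene0.png

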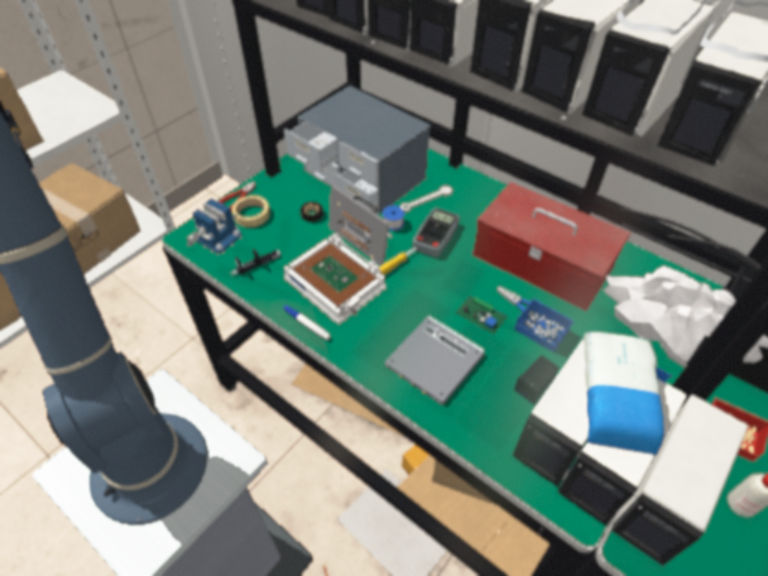

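The top view shows the probe at about (235,333) and the block at (463,312). The board is at (468,237), the controller at (556,275) and the tape at (228,235). I'll move above the probe.

```bash
R='{"rot":[0,0,0],"translation":[-30,-26,0],"hand":80}'; true
python3 -m crank '[{"rot":[0,0,0],"translation":[-30,-26,0],"hand":80},{"rot":[0,0,0],"translation":[-30,-26,0],"hand":80},{"rot":[0,0,0],"translation":[-30,-26,0],"hand":80},{"rot":[0,0,0],"translation":[-30,-26,0],"hand":80},{"rot":[0,0,0],"translation":[-30,-26,0],"hand":80},{"rot":[0,0,0],"translation":[-30,-26,0],"hand":80},{"rot":[0,0,0],"translation":[-30,-26,0],"hand":80},{"rot":[0,0,0],"translation":[-30,-26,0],"hand":80}]'
python3 -m crank '[{"rot":[0,0,0],"translation":[-30,-26,0],"hand":80},{"rot":[0,0,0],"translation":[-30,-26,0],"hand":80},{"rot":[0,0,0.12],"translation":[-30,-26,0],"hand":80},{"rot":[0,0,0.12],"translation":[-30,-22,0],"hand":80},{"rot":[0,0,0.12],"translation":[0,0,0],"hand":80},{"rot":[0,0,0.12],"translation":[0,0,0],"hand":80},{"rot":[0,0,0.12],"translation":[0,0,0],"hand":80},{"rot":[0,0,0.12],"translation":[0,0,0],"hand":80}]'
python3 -m crank '[{"rot":[0,0,0.12],"translation":[0,0,0],"hand":80},{"rot":[0,0,0.12],"translation":[0,0,0],"hand":80},{"rot":[0,0,0.12],"translation":[0,0,0],"hand":80},{"rot":[0,0,0.12],"translation":[0,0,0],"hand":80},{"rot":[0,0,0.12],"translation":[0,0,0],"hand":80},{"rot":[0,0,0.12],"translation":[0,0,0],"hand":80},{"rot":[0,0,0],"translation":[0,0,0],"hand":80}]'
python3 - <<'E'
from h import *
s=r.observe();print(s["time_s"],s["position"],np.round(s["joint_positions"],2))
print(Ro.from_rotvec(s["orientation"]).as_matrix().round(3))
im=imaging.get_image("wrist");save(im,"w1.png",1.5);print(-np.array(im["R"]).T@im["t"])
pts(im,dict(probe=0,probe_grip=30,probe_throat=7,hook_bar=7))
E
```

```text
time_s: 1.67
position: [378.2, 363.2, 239.9]
orientation: [0.512, 3.099, 0.001]
force: [1.6, 0.0, -0.5]
grip_width: 0.917
finger_force: 0.0
time_s: 2.33
position: [455.3, 228.9, 239.7]
orientation: [-1.581, -2.715, -0.001]
force: [-0.7, 0.0, -0.8]
grip_width: 0.921
finger_force: 0.0
time_s: 2.92
position: [455.2, 229.3, 239.7]
orientation: [2.431, 1.99, 0.001]
force: [0.5, 0.5, -0.2]
grip_width: 0.916
finger_force: 0.0
2.9167 [455.18085715 229.33041334 239.67205427] [-0.84  0.2   0.33  1.94 -0.08  1.02 -0.67]
[[ 0.198  0.98   0.   ]
 [ 0.98  -0.198  0.   ]
 [ 0.     0.    -1.   ]]
[470.83652402 311.26900513 385.21127921]
probe 0.85 [269. 163.] [470.1 223.5   0. ]
probe_grip 0.79 [259. 167.] [457.5 226.6  30. ]
probe_throat 0.97 [321. 167.] [536.7 205.2   7. ]
hook_bar 0.61 [322. 167.] [537.7 205.9   7. ]
```

View pics/w1.png

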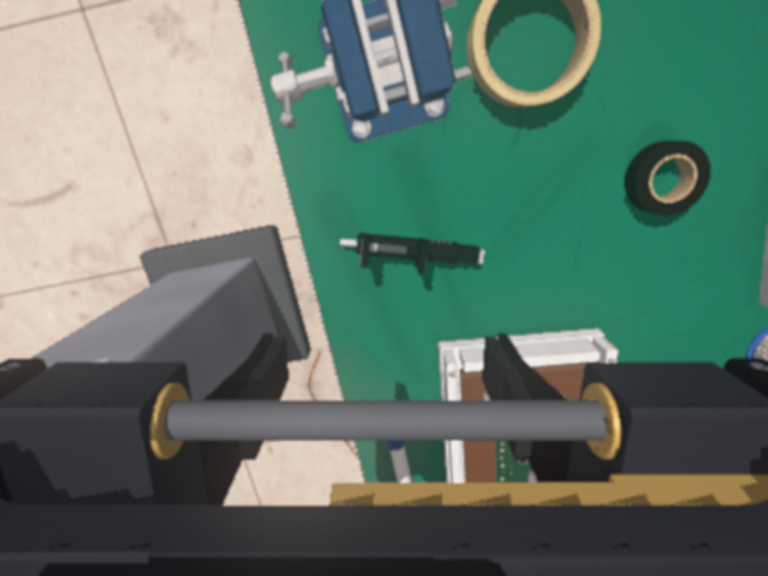

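The wrist view shows the probe with its plunger at (340,242) and nose at (483,257). The tabs are near (370,260) and (425,265). The measured yaw is about -0.266. I'll align and lower, then look again.

```bash

python3 -m crank '[{"rot":[0,0,0.066],"translation":[0,0,0],"hand":80},{"rot":[0,0,0],"translation":[-1.9,5.5,30],"hand":80},{"rot":[0,0,0],"translation":[0,0,35],"hand":80},{"rot":[0,0,0],"translation":[0,0,35],"hand":80},{"rot":[0,0,0],"translation":[0,0,25],"hand":80},{"rot":[0,0,0],"translation":[0,0,0],"hand":80},{"rot":[0,0,0],"translation":[0,0,0],"hand":80}]'
python3 - <<'E'
from h import *
s=r.observe();print(s["time_s"],s["position"],np.round(s["force"],2))
M=Ro.from_rotvec(s["orientation"]).as_matrix();print(M.round(3),np.arctan2(M[1,1],M[0,1]))
im=imaging.get_image("wrist");save(im,"w2.png",1.5)
pts(im,dict(probe=0,probe_grip=30,probe_throat=7,hook_bar=7))
E
```

```text
time_s: 3.75
position: [459.6, 225.6, 114.0]
orientation: [-2.493, -1.912, 0.004]
force: [0.9, 0.9, 1.5]
grip_width: 0.919
finger_force: 0.0
3.75 [459.57603985 225.59070293 113.95949168] [0.85 0.91 1.55]
[[ 0.26   0.966 -0.002]
 [ 0.966 -0.26  -0.001]
 [-0.002 -0.002 -1.   ]] -0.26251146820345084
probe 0.78 [268. 190.] [468.8 222.4   0. ]
probe_grip 0.57 [258. 199.] [460.2 226.6  30. ]
probe_throat 0.79 [344. 195.] [534.7 201.6   7. ]
hook_bar 0.61 [341. 196.] [531.7 201.4   7. ]
```

View pics/w2.png

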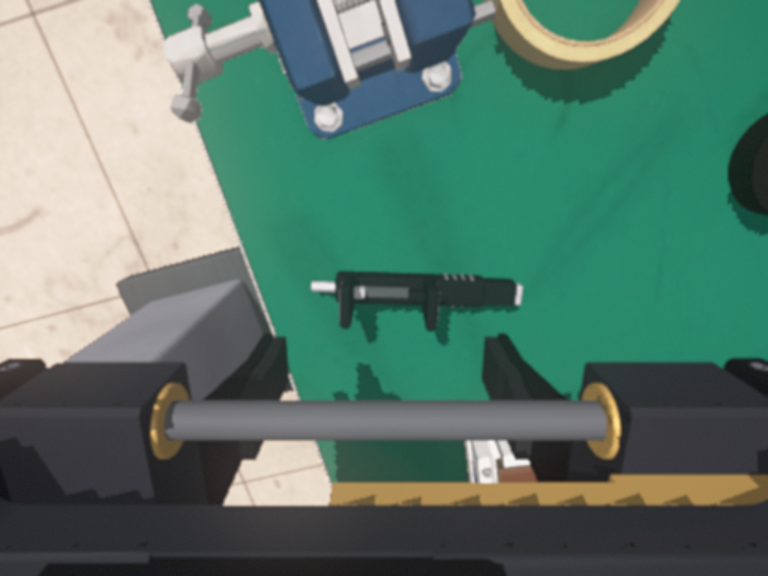

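The axis runs from (312,287) to (520,294), so yaw is about -0.295. I'll descend and squeeze.

```bash

python3 -m crank '[{"rot":[0,0,0.033],"translation":[0,0,20],"hand":80},{"rot":[0,0,0],"translation":[0,0.5,25],"hand":80},{"rot":[0,0,0],"translation":[0,0,20],"hand":80},{"rot":[0,0,0],"translation":[0,0,14],"hand":80},{"rot":[0,0,0],"translation":[0,0,0],"hand":80},{"rot":[0,0,0],"translation":[0,0,0],"hand":80}]' 30
python3 -m crank '[{"rot":[0,0,0],"translation":[0,0,0],"hand":50},{"rot":[0,0,0],"translation":[0,0,0],"hand":40},{"rot":[0,0,0],"translation":[0,0,0],"hand":30},{"rot":[0,0,0],"translation":[0,0,0],"hand":20},{"rot":[0,0,0],"translation":[0,0,0],"hand":20},{"rot":[0,0,0],"translation":[0,0,0],"hand":20},{"rot":[0,0,0],"translation":[0,0,0],"hand":20},{"rot":[0,0,0],"translation":[0,0,0],"hand":20}]' 30
```

```text
time_s: 4.5
position: [460.8, 226.0, 36.1]
orientation: [-2.525, -1.87, -0.001]
force: [0.6, 0.3, 0.5]
grip_width: 0.923
finger_force: 0.0
time_s: 5.17
position: [461.8, 225.9, 36.2]
orientation: [2.525, 1.868, 0.004]
force: [2.0, -1.7, 4.4]
grip_width: 0.432
finger_force: 30.0
```

Opening is about 37.6 mm, so the tabs are at the stop. I'll lift gently and rotate.

```bash

python3 -m crank '[{"rot":[0,0,0],"translation":[0,0,-10],"hand":20},{"rot":[0,0,0],"translation":[0,0,-25],"hand":20},{"rot":[0,0,0],"translation":[0,0,-30],"hand":20},{"rot":[0,0,0],"translation":[0,0,-35],"hand":20},{"rot":[0,0,-0.07],"translation":[0,0,-35],"hand":20},{"rot":[0,0,-0.075],"translation":[0,0,-35],"hand":20},{"rot":[0,0,-0.075],"translation":[0,0,-20],"hand":20},{"rot":[0,0,-0.075],"translation":[0,0,-10],"hand":20}]'
python3 -m crank '[{"rot":[0,0,0],"translation":[-20,2,0],"hand":20},{"rot":[0,0,0],"translation":[-35,2,0],"hand":20},{"rot":[0,0,0],"translation":[-37,2,0],"hand":20},{"rot":[0,0,0],"translation":[-37,2,0],"hand":20},{"rot":[0,0,0],"translation":[-37,3,0],"hand":20},{"rot":[0,0,0],"translation":[-37,3,0],"hand":20},{"rot":[0,0,0],"translation":[-37,3,0],"hand":20},{"rot":[0,0,0],"translation":[-37,3,0],"hand":20}]'
python3 -m crank '[{"rot":[0,0,0],"translation":[-37,2,0],"hand":20},{"rot":[0,0,0],"translation":[-37,2,0],"hand":20},{"rot":[0,0,0],"translation":[-37,2,0],"hand":20},{"rot":[0,0,0],"translation":[-35,2,0],"hand":20},{"rot":[0,0,0],"translation":[-20,0,0],"hand":20},{"rot":[0,0,0],"translation":[0,0,0],"hand":20},{"rot":[0,0,0],"translation":[0,0,0],"hand":20},{"rot":[0,0,0],"translation":[0,0,0],"hand":20}]'
python3 - <<'E'
from h import *
s=r.observe();print(s["time_s"],s["position"],np.round(s["force"],2),np.round(s["joint_positions"],2))
M=Ro.from_rotvec(s["orientation"]).as_matrix();print(M.round(3))
im=imaging.get_image("wrist");save(im,"w3.png",1.5)
pts(im,dict(test_block=0,post_slot=16,probe_throat=s["position"][2]-29,hook_bar=s["position"][2]-29))
E
```

```text
time_s: 5.83
position: [460.6, 226.3, 239.0]
orientation: [-2.218, -2.225, -0.006]
force: [0.5, 0.7, -1.7]
grip_width: 0.431
finger_force: 30.0
time_s: 6.5
position: [478.6, -52.5, 235.4]
orientation: [-2.22, -2.219, 0.001]
force: [0.7, 0.3, -1.2]
grip_width: 0.431
finger_force: 30.0
time_s: 7.17
position: [487.4, -215.7, 235.0]
orientation: [-2.22, -2.22, -0.0]
force: [1.1, 0.8, -2.2]
grip_width: 0.43
finger_force: 30.0
7.1667 [ 487.43994981 -215.70618465  235.04859115] [ 1.08  0.8  -2.23] [-0.15  0.27  0.6   1.9  -0.17  1.03  0.52]
[[-0.     1.    -0.002]
 [ 1.     0.     0.002]
 [ 0.002 -0.002 -1.   ]]
test_block 0.9 [317. 207.] [ 570.1 -280.1    0. ]
test_block 0.58 [244. 246.] [ 468.1 -341.5    0. ]
post_slot 0.63 [243. 245.] [ 467.9 -331.2   16. ]
post_slot 0.62 [320. 210.] [ 571.3 -277.1   16. ]
probe_throat 0.9 [364. 230.] [ 557.2 -216.2  206. ]
hook_bar 0.58 [383. 233.] [ 569.8 -217.7  206. ]
```

View pics/w3.png

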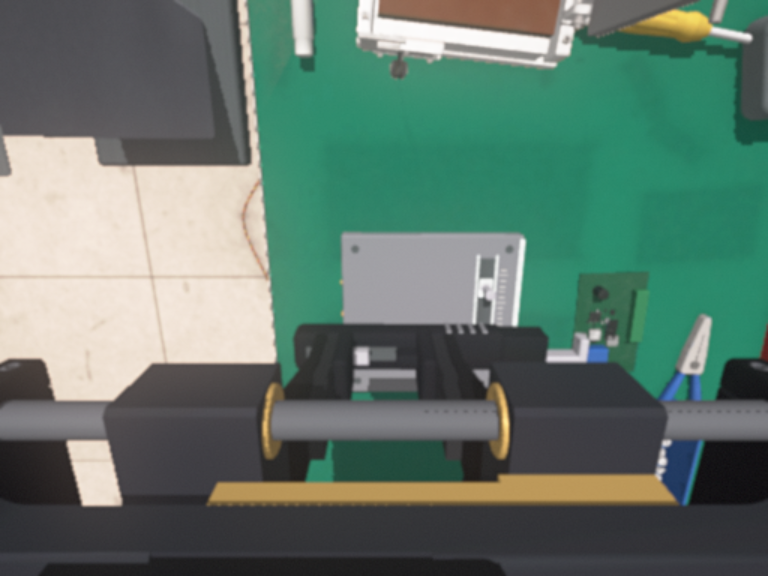

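The wrist view shows the block's left edge corners at (343,234) and (523,235). The slot is at x≈487 and the post head at about (486,290). The hook is out to the right at (585,345). I'll convert these to positions.

```bash

python3 - <<'E'
from h import *
im=imaging.get_image("wrist")
f=lambda u,v,z:np.round(onz(im,[u/768,v/576],z),1)
print("corners",f(342,234,16),f(524,235,16),f(343,320,16));print("post head",f(486,290,37),f(486,290,30)); print("slot end",f(487,255,16))
for z in(16,37):
  pass
c=cv2.resize(im["color"][140:230,215:360,::-1],None,fx=5,fy=5,interpolation=cv2.INTER_CUBIC);cv2.imwrite("pics/w3c.png",c)
E
```

```text
corners [ 451.1 -205.6   16. ] [ 604.5 -205.9   16. ] [ 450.  -283.7   16. ]
post head [ 571.  -247.8   37. ] [ 572.7 -250.2   30. ]
slot end [ 574.6 -223.3   16. ]
```

View pics/w3c.png

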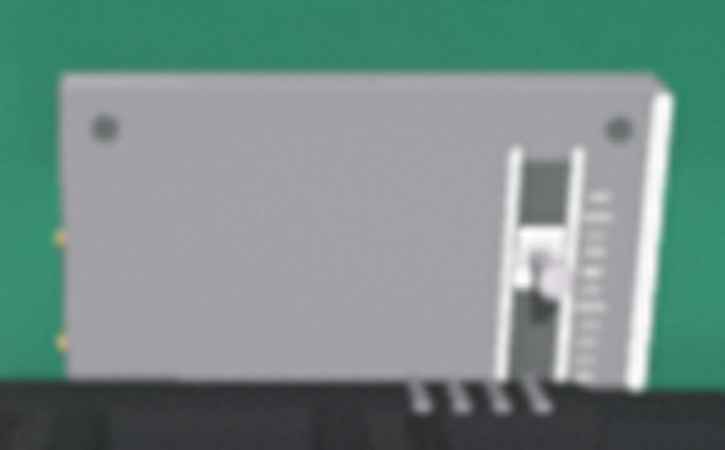

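The post is at about world (573,-252). The slot is at x≈573.5 and the deck's y-centre at about -281. I'll come down on the -y side, short of the deck.

```bash

python3 -m crank '[{"rot":[0,0,0],"translation":[-25,3,0],"hand":20},{"rot":[0,0,0],"translation":[-35,4,10],"hand":20},{"rot":[0,0,0],"translation":[-14,3,25],"hand":20},{"rot":[0,0,0],"translation":[0,0,35],"hand":20},{"rot":[0,0,0],"translation":[0,0,35],"hand":20},{"rot":[0,0,0],"translation":[0,0,35],"hand":20},{"rot":[0,0,0],"translation":[0,0,20],"hand":20},{"rot":[0,0,0],"translation":[0,0,8],"hand":20}]'
python3 -m crank '[{"rot":[0,0,0],"translation":[0,0,0],"hand":20},{"rot":[0,0,0],"translation":[0,0,0],"hand":20},{"rot":[0,0,0],"translation":[0,0,0],"hand":20}]'
python3 - <<'E'
from h import *
s=r.observe();print(s["time_s"],s["position"],np.round(s["force"],2))
M=Ro.from_rotvec(s["orientation"]).as_matrix();print(M.round(3))
im=imaging.get_image("wrist");save(im,"w4.png",1.5)
pts(im,dict(post_slot=16,probe_throat=s["position"][2]-29,hook_bar=s["position"][2]-29))
E
```

```text
time_s: 8.13
position: [496.2, -289.4, 64.0]
orientation: [-2.217, -2.217, 0.003]
force: [0.0, 0.2, -1.3]
grip_width: 0.432
finger_force: 30.0
time_s: 8.38
position: [499.3, -291.9, 69.3]
orientation: [2.22, 2.218, 0.002]
force: [1.0, -0.0, -1.3]
grip_width: 0.427
finger_force: 30.0
8.3833 [ 499.27089629 -291.88959985   69.26660354] [ 0.97 -0.   -1.28]
[[ 0.001  1.     0.003]
 [ 1.    -0.001 -0.001]
 [-0.001  0.003 -1.   ]]
post_slot 0.81 [362. 195.] [ 574.3 -277.    16. ]
probe_throat 0.68 [365. 230.] [ 569.9 -292.7   40.3]
hook_bar 0.57 [384. 232.] [ 582.5 -294.1   40.3]
```

View pics/w4.png

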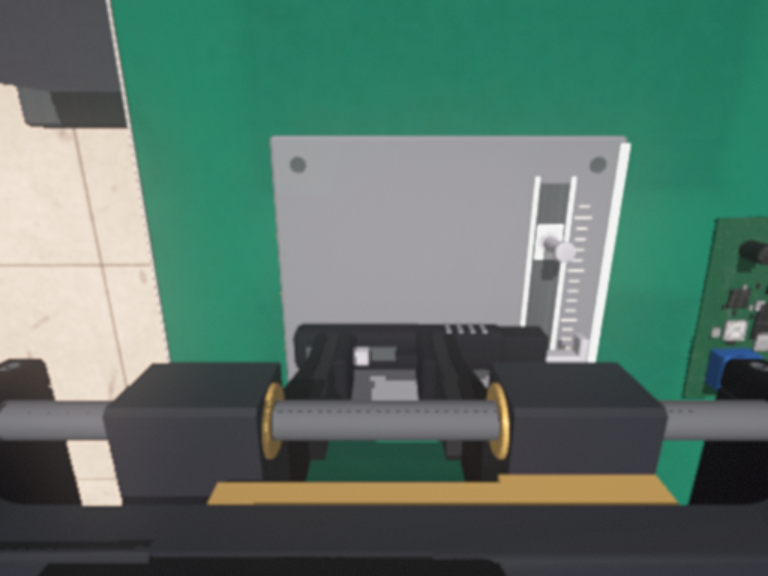

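The slot is at x≈555 near the carriage at (549,242), and the post head is at (566,252). The throat runs from the nose face at ~546 to the bar at ~577, row 347.

```bash

python3 - <<'E'
from h import *
im=imaging.get_image("wrist");print(r.observe()["position"])
f=lambda u,v,z:np.round(onz(im,[u/768,v/576],z),1)
print("corners",f(272,137,16),f(628,139,16),"left edge",f(280,256,16))
print("post",f(549,242,16),f(566,252,37),"slot top/low",f(555,182,16),f(540,330,16)); print("nose, bar",f(546,350,40),f(577,347,40))
cv2.imwrite("pics/w4c.png",cv2.resize(im["color"][110:250,320:430,::-1],None,fx=5,fy=4,interpolation=cv2.INTER_CUBIC))
E
```

```text
[ 498.51010053 -291.34484459   68.51506188]
corners [ 449.6 -205.6   16. ] [ 602.4 -206.2   16. ] left edge [ 449.3 -258.1   16. ]
post [ 573.6 -251.4   16. ] [ 573.1 -251.    37. ] slot top/low [ 573.2 -224.3   16. ] [ 574.3 -295.4   16. ]
nose, bar [ 568.7 -294.4   40. ] [ 582.1 -292.9   40. ]
```

View pics/w4c.png

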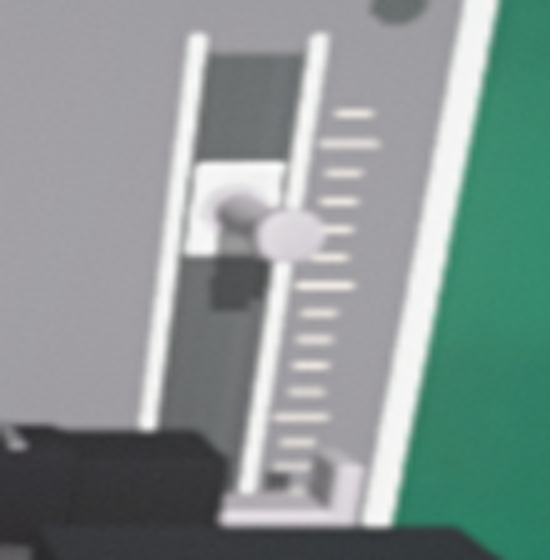

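The slot is at x≈573.5, the post at y≈-251, and the throat centre at TCP+76.5. I'll shift 2 mm back and go down carefully.

```bash

python3 -m crank '[{"rot":[0,0,0],"translation":[0,-2,6],"hand":20},{"rot":[0,0,0],"translation":[0,0,4],"hand":20},{"rot":[0,0,0],"translation":[0,0,2],"hand":20},{"rot":[0,0,0],"translation":[0,0,0],"hand":20},{"rot":[0,0,0],"translation":[0,0,0],"hand":20},{"rot":[0,0,0],"translation":[0,0,0],"hand":20},{"rot":[0,0,0],"translation":[0,0,0],"hand":20}]'
python3 -m crank '[{"rot":[0,0,0],"translation":[0,0,0],"hand":20},{"rot":[0,0,0],"translation":[0,0,0],"hand":20}]'
```

```text
time_s: 9.22
position: [496.0, -291.3, 55.6]
orientation: [2.222, 2.22, 0.0]
force: [0.3, -0.3, -0.5]
grip_width: 0.427
finger_force: 30.0
time_s: 9.38
position: [496.0, -291.2, 55.6]
orientation: [2.222, 2.22, 0.0]
force: [-0.8, 0.2, -1.6]
grip_width: 0.429
finger_force: 30.0
```

```bash

python3 -m crank '[{"rot":[0,0,0],"translation":[0,0.8,1],"hand":20},{"rot":[0,0,0],"translation":[0,0,1],"hand":20},{"rot":[0,0,0],"translation":[0,0,0],"hand":20},{"rot":[0,0,0],"translation":[0,0,0],"hand":20}]'
python3 -m crank '[{"rot":[0,0,0],"translation":[0,0,0.6],"hand":20},{"rot":[0,0,0],"translation":[0,0,0],"hand":20},{"rot":[0,0,0],"translation":[0,0,0],"hand":20}]'
```

```text
time_s: 9.72
position: [496.7, -291.2, 53.4]
orientation: [-2.222, -2.22, 0.0]
force: [-0.0, 0.6, -0.8]
grip_width: 0.428
finger_force: 30.0
time_s: 9.97
position: [496.7, -291.2, 52.9]
orientation: [-2.222, -2.22, -0.0]
force: [0.4, -0.0, -2.2]
grip_width: 0.429
finger_force: 30.0
```

```bash

python3 -m crank '[{"rot":[0,0,0],"translation":[4,0,0],"hand":20},{"rot":[0,0,0],"translation":[6,0,0],"hand":20},{"rot":[0,0,0],"translation":[6,0,0],"hand":20},{"rot":[0,0,0],"translation":[5,0,0],"hand":20},{"rot":[0,0,0],"translation":[4,0,0],"hand":20},{"rot":[0,0,0],"translation":[2,0,0],"hand":20},{"rot":[0,0,0],"translation":[0,0,0],"hand":20},{"rot":[0,0,0],"translation":[0,0,0],"hand":20}]'
python3 -m crank '[{"rot":[0,0,0],"translation":[2,0,0],"hand":20},{"rot":[0,0,0],"translation":[2,0,0],"hand":20},{"rot":[0,0,0],"translation":[0,0,0],"hand":20},{"rot":[0,0,0],"translation":[0,0,0],"hand":20}]'
python3 -m crank '[{"rot":[0,0,0],"translation":[1,0,0],"hand":20},{"rot":[0,0,0],"translation":[1,0,0],"hand":20},{"rot":[0,0,0],"translation":[0,0,0],"hand":20},{"rot":[0,0,0],"translation":[0,0,0],"hand":20}]'
```

```text
time_s: 10.63
position: [496.9, -264.1, 53.0]
orientation: [2.222, 2.221, 0.0]
force: [-0.5, 1.1, -2.3]
grip_width: 0.431
finger_force: 30.0
time_s: 10.97
position: [496.7, -260.1, 52.8]
orientation: [-2.222, -2.22, -0.0]
force: [0.8, -0.7, -1.5]
grip_width: 0.426
finger_force: 30.0
time_s: 11.3
position: [496.8, -258.1, 52.9]
orientation: [-2.222, -2.22, -0.0]
force: [0.4, 0.5, -1.1]
grip_width: 0.433
finger_force: 30.0
```

```bash

python3 -m crank '[{"rot":[0,0,0],"translation":[1,0,0],"hand":20},{"rot":[0,0,0],"translation":[1,0,0],"hand":20},{"rot":[0,0,0],"translation":[0,0,0],"hand":20},{"rot":[0,0,0],"translation":[0,0,0],"hand":20}]'
python3 -m crank '[{"rot":[0,0,0],"translation":[1,0,0],"hand":20},{"rot":[0,0,0],"translation":[1,0,0],"hand":20},{"rot":[0,0,0],"translation":[0,0,0],"hand":20},{"rot":[0,0,0],"translation":[0,0,0],"hand":20}]'
```

```text
time_s: 11.63
position: [496.8, -256.1, 52.9]
orientation: [-2.222, -2.22, -0.0]
force: [0.3, -0.1, -1.4]
grip_width: 0.426
finger_force: 30.0
time_s: 11.97
position: [496.8, -254.1, 52.9]
orientation: [-2.222, -2.22, -0.0]
force: [-0.2, 0.4, -1.4]
grip_width: 0.43
finger_force: 30.0
```

No contact past y≈-259, so the post has entered the throat.

```bash

python3 -m crank '[{"rot":[0,0,0],"translation":[1,0,0],"hand":20},{"rot":[0,0,0],"translation":[1,0,0],"hand":20},{"rot":[0,0,0],"translation":[0,0,0],"hand":20},{"rot":[0,0,0],"translation":[0,0,0],"hand":20}]'
python3 -m crank '[{"rot":[0,0,0],"translation":[1,0,0],"hand":20},{"rot":[0,0,0],"translation":[0,0,0],"hand":20},{"rot":[0,0,0],"translation":[0,0,0],"hand":20}]'
python3 -m crank '[{"rot":[0,0,0],"translation":[1,0,0],"hand":20},{"rot":[0,0,0],"translation":[0,0,0],"hand":20},{"rot":[0,0,0],"translation":[0,0,0],"hand":20}]'
```

```text
time_s: 12.3
position: [496.8, -252.1, 52.9]
orientation: [-2.222, -2.22, -0.0]
force: [0.4, -0.2, -2.6]
grip_width: 0.426
finger_force: 30.0
time_s: 12.55
position: [496.8, -251.1, 52.9]
orientation: [-2.222, -2.22, -0.0]
force: [-0.7, 0.1, -2.0]
grip_width: 0.426
finger_force: 30.0
time_s: 12.8
position: [496.8, -250.4, 52.9]
orientation: [2.223, 2.22, -0.0]
force: [-0.9, -1.0, -0.6]
grip_width: 0.434
finger_force: 30.0
```

```bash

python3 -m crank '[{"rot":[0,0,0],"translation":[1,0,0],"hand":20},{"rot":[0,0,0],"translation":[0,0,0],"hand":20},{"rot":[0,0,0],"translation":[0,0,0],"hand":20}]'
python3 -m crank '[{"rot":[0,0,0],"translation":[1,0,0],"hand":20},{"rot":[0,0,0],"translation":[0,0,0],"hand":20},{"rot":[0,0,0],"translation":[0,0,0],"hand":20}]'
```

```text
time_s: 13.05
position: [496.8, -249.6, 53.0]
orientation: [2.223, 2.219, -0.0]
force: [0.1, -1.6, -1.9]
grip_width: 0.429
finger_force: 30.0
time_s: 13.3
position: [496.8, -248.7, 53.0]
orientation: [2.223, 2.219, -0.0]
force: [0.3, -2.8, -2.5]
grip_width: 0.426
finger_force: 30.0
```

Contact began at y≈-250.6, where the post meets the shank inside the throat. I'll back off slightly, settle to the deck and open slowly.

```bash

python3 -m crank '[{"rot":[0,0,0],"translation":[-1.3,0,0.6],"hand":20},{"rot":[0,0,0],"translation":[0,0,0],"hand":20},{"rot":[0,0,0],"translation":[0,0,0],"hand":20},{"rot":[0,0,0],"translation":[0,0,0],"hand":20}]'
python3 -m crank '[{"rot":[0,0,0],"translation":[0,0,0],"hand":39},{"rot":[0,0,0],"translation":[0,0,0],"hand":40},{"rot":[0,0,0],"translation":[0,0,0],"hand":41},{"rot":[0,0,0],"translation":[0,0,0],"hand":42},{"rot":[0,0,0],"translation":[0,0,0],"hand":43},{"rot":[0,0,0],"translation":[0,0,0],"hand":44},{"rot":[0,0,0],"translation":[0,0,0],"hand":45},{"rot":[0,0,0],"translation":[0,0,0],"hand":45}]'
```

```text
time_s: 13.63
position: [496.9, -249.5, 52.4]
orientation: [2.222, 2.22, 0.0]
force: [0.3, -1.9, -0.9]
grip_width: 0.43
finger_force: 30.0
time_s: 14.3
position: [497.5, -249.4, 52.4]
orientation: [2.222, 2.22, 0.001]
force: [4.0, -1.8, -4.3]
grip_width: 0.513
finger_force: 3.9
```

```bash

python3 -m crank '[{"rot":[0,0,0],"translation":[0,0,0],"hand":46},{"rot":[0,0,0],"translation":[0,0,0],"hand":47},{"rot":[0,0,0],"translation":[0,0,0],"hand":48},{"rot":[0,0,0],"translation":[0,0,0],"hand":49},{"rot":[0,0,0],"translation":[0,0,0],"hand":51},{"rot":[0,0,0],"translation":[0,0,0],"hand":53},{"rot":[0,0,0],"translation":[0,0,0],"hand":56},{"rot":[0,0,0],"translation":[0,0,0],"hand":60}]'
python3 -m crank '[{"rot":[0,0,0],"translation":[0,0,0],"hand":66},{"rot":[0,0,0],"translation":[0,0,0],"hand":72},{"rot":[0,0,0],"translation":[0,0,0],"hand":76},{"rot":[0,0,0],"translation":[0,0,0],"hand":76},{"rot":[0,0,0],"translation":[0,0,0],"hand":76}]'
python3 - <<'E'
from h import *
im=imaging.get_image("wrist");save(im,"w5.png",1.5)
pts(im,dict(probe=16,probe_grip=46,probe_throat=23,hook_bar=23))
E
```

```text
time_s: 14.97
position: [495.5, -249.2, 52.0]
orientation: [-2.221, -2.218, 0.001]
force: [0.4, -0.9, -0.1]
grip_width: 0.65
finger_force: 0.0
time_s: 15.38
position: [496.7, -249.4, 52.3]
orientation: [-2.222, -2.22, -0.0]
force: [0.1, -0.5, -1.1]
grip_width: 0.861
finger_force: 0.0
probe 0.62 [268. 225.] [ 503.7 -249.6   16. ]
probe_grip 0.9 [255. 244.] [ 495.1 -247.9   46. ]
probe_throat 0.56 [372. 232.] [ 571.6 -251.5   23. ]
hook_bar 0.71 [378. 231.] [ 575.9 -250.6   23. ]
```

View pics/w5.png

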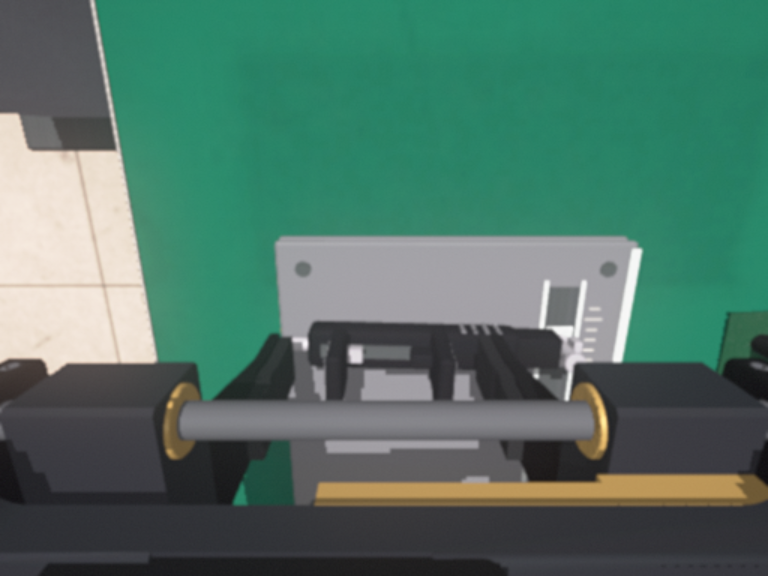

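The post head sits at (570,345), right ahead of the nose in the closed hook. Both fingers are clear of the tabs. I'll retreat straight up.

```bash

python3 -m crank '[{"rot":[0,0,0],"translation":[0,0,-5],"hand":76},{"rot":[0,0,0],"translation":[0,0,-15],"hand":76},{"rot":[0,0,0],"translation":[0,0,-30],"hand":76},{"rot":[0,0,0],"translation":[0,0,-35],"hand":76},{"rot":[0,0,0],"translation":[0,0,-35],"hand":76},{"rot":[0,0,0],"translation":[0,0,-20],"hand":76},{"rot":[0,0,0],"translation":[0,0,0],"hand":76},{"rot":[0,0,0],"translation":[0,0,0],"hand":76}]'
python3 - <<'E'
from h import *
im=imaging.get_image("wrist")
pts(im,dict(probe=16,probe_grip=46,probe_throat=23,hook_bar=23))
cv2.imwrite("pics/w6.png",cv2.resize(im["color"][120:270,180:380,::-1],None,fx=3.9,fy=3.9,interpolation=cv2.INTER_CUBIC))
E
```

```text
time_s: 16.3
position: [497.3, -249.7, 193.7]
orientation: [2.221, 2.219, 0.003]
force: [0.7, 0.0, -0.6]
grip_width: 0.87
finger_force: 0.0
probe 0.57 [260. 172.] [ 500.7 -249.3   16. ]
probe_grip 0.8 [251. 179.] [ 490.7 -249.6   46. ]
probe_throat 0.69 [325. 176.] [ 574. -252.   23.]
hook_bar 0.66 [329. 176.] [ 577.6 -251.8   23. ]
```

View pics/w6.png

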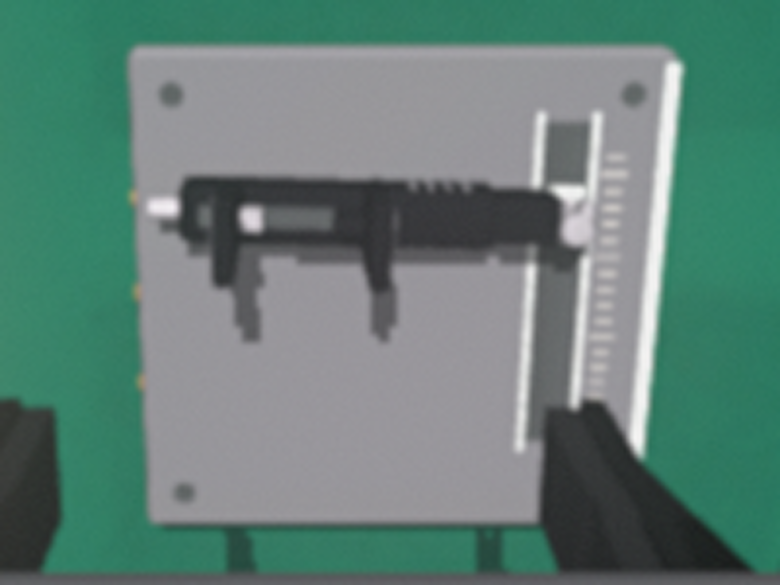

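The probe lies flat on the deck with the post caught at its nose (575,215), and the gripper is clear. I'm handing in.

```bash
python3 -c "
from h import *
print(ticket.finish_job())"
```

```text
the job is handed in; nothing more can be done
None
```

I handed the job in at about 16 s: in the last picture the probe lies flat on the deck with the post caught in its hook and the gripper clear, but the judge's verdict was not reported back.

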